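Turn and lock the display turntable

TASK

Turn the walnut display turntable until its door knob stands right above the lock lever. Then reach in under the platter's rim and press the lever's thumb pad down until it catches and stays down by itself, so that the turntable is locked. Let go of everything, and leave the loose brass goods on the counter undisturbed.

Things in the scene. Friction and masses are not known exactly. Their poses are not given: they have to be found in the camera images.
- stand: fixed stand of the turntable: round walnut foot 224 mm across, 12 mm thick, brass column 56 mm thick. Origin at the centre of the foot's underside, on the counter, on the platter's upright axis; z up; its -x axis points from that axis to the lock lever. On that side a brass tongue 56 mm wide, 8 mm high lies on the counter under the lever, out to 225 mm from the axis (69 mm past the platter's rim)
- axis_top (a point): centre of the platter's top face, on its upright axis, 133 mm above the counter. The platter is a round walnut disc 312 mm across and 18 mm thick (underside at 115 mm). Screwed to it are a compass bowl (96 mm across, 52 mm high), an oarlock 70 mm high and a turnbuckle 15 mm high, all more than 50 mm from the knob's grip
- knob (a point): centre of the grip of the upright brass cabin door knob (spotted with verdigris) fixed on the platter 125 mm from its axis: a round grip 34 mm across and 24 mm high on a thinner stem. This point is 165 mm above the counter, 32 mm above the platter's top; the knob's top is at 177 mm. It moves round with the platter
- platter (a joint): platter angle (rad): 0 with the knob right above the lock lever, growing clockwise seen from above; turns both ways to 2.6. Light friction (about 1 N at the knob) keeps it where it is left. A pin on the lever rises into the one notch under the platter only within about 0.08 rad of 0; elsewhere the lever is blocked after a few mm
- pad (a point): centre of the top face of the lever's brass thumb pad (40 mm wide, 30 mm along the lever, 8 mm thick), under the platter's rim. Up: 61 mm above the counter, 146 mm from the platter's axis, outer edge high by 0.2 rad and 5 mm outside the rim, 50 mm clear below the platter. At its stop: 41 mm above the counter, sloping 0.24 rad the other way
- lever (a joint): lock lever angle (rad): 0 up, grows as the pad is pressed down, stop at 0.44. Hinged 48 mm above the counter, 100 mm from the platter's axis. A spring pushes it up: 4 N at the pad at first, up to about 10 N on the way, then hard at the stop. Pressed past about 0.36 with the pin in the notch, a sprung pawl snaps under its tail and holds it at about 0.31; let go earlier, it springs back up
- oarlock: loose brass oarlock lying flat on the counter, a U-shaped horn 86 mm wide with a shank, 12 mm thick. Origin on the counter 12 mm from the bend of the U
- bell: loose small brass bell, 72 mm across the mouth, 60 mm high, standing on its mouth. Origin at the centre of its underside
- cleat: loose brass mooring cleat, 130 mm long and 40 mm high, on its flat foot. Origin at the centre of its underside, x along its length

How it is judged:
On the way, in this order (a step that is already met when the one before it is completed fails the run):
1. the platter is turned until the knob stands above the lever, within 0.09 rad (value of joint platter between -0.09 and 0.09 rad), for 0.2 s.
2. the lever is pressed down past the point where the pawl catches (value of joint lever above 0.27 rad), for 0.2 s.
At the end, for the whole second after the job is handed in: the lever stays down by itself (angle over 0.27 rad) and the platter is at rest with its knob above the lever, within 0.1 rad (value of joint platter between -0.1 and 0.1 rad and value of joint lever above 0.27 rad and velocity of joint platter between -0.05 and 0.05 rad/s); the robot touches nothing.
It fails at once if the oarlock, the bell or the cleat is moved more than 25 mm (distance of any of oarlock, bell, cleat from where it was at the start of the episode above 0.025 m).
It also fails if it takes over 45 s, if anything falls off the work surface, if the arm or the gripper's body presses on something with over 40 N, if the wrist force passes 120 N, or if a joint passes its speed limit or range.

ROBOT

A 6-joint arm with a two-finger parallel gripper is mounted at the origin on the work surface. World frame = base frame: x ahead of the robot, y to its left, z up, the work surface at z = 0. Lengths are in m, angles in rad, forces in N, time in s.
With the tool pointing down it reaches from about 0.375 to 0.975 m from the base axis. Payload 3.8 kg.
Tool frame: the origin (TCP) lies at the very end of the fingers, on their centre line; the grasp point (between the pads) lies bot.grip_point_offset behind it (bot.grip_point_offset is the distance from the TCP to the grasp point, in m); z points along the fingers, y is the line along which they close (so a half turn about z gives the same grasp; the last joint's range is limited). The gripper opens to 85 mm and grips with 20 to 120 N. Pads are 22 mm wide; open, the fingers measure 114 mm over their backs; the gripper's body (76 mm by 85 mm) begins 54 mm behind the grasp point. The pads swing forward as they close: fully open they stand 13 mm farther back than shut.
Start: joints at [-1.154, 0.264, 1.604, -0, 1.274, -0.037], TCP at [0.296, -0.607, 0.231] pointing down, gripper open.
Joint ranges: [-2.63, 2.63], [-0.94, 2.18], [0.31, 2.57], [-1.31, 4.45], [0, 2.66], [-2.55, 2.55]. Speed limits (rad/s): [2.57, 2.57, 3.14, 3.14, 3.14, 3.14].

INTERFACE

Orientations are given as a rotation vector (axis times angle).
In Python, from workcell import bot, vision gives the robot as it stands.
- The arm moves only by the tool play_rows, never from a script. Its argument "rows" is a list of rows, each an object of numbers: "dx", "dy", "dz": the shift along the tool's x, y, z as a fraction of full scale; "roll": the turn about the tool's z as a fraction of full scale; "fingers": the closure, from 0 (fully open) to 1 (shut). In form: [{"dx": .., "dy": .., "dz": .., "roll": .., "fingers": ..}, ...]. A call has 1 to 20 rows; each row shifts and turns the commanded pose from where the row before left it, along the tool's axes as they then stand; what a row does not reach is not made up. Full scale, the value 1, is 0.04 m for a shift and 4 degrees for a turn. A row lasts 1/12 s, in which the tool goes at most 41.7 mm and 7.16 degrees, less where a joint would pass 70% of its speed; a pose out of reach is approached as far as the arm can. A call with a number of a shift or a turn outside -1 to 1 is refused whole. A call with a gripper value outside its range is refused whole. The fingers move at their own pace and stop on an object; "grip_force" is the grip in N (left out, the last holds). Time passes only in rows, so rows that do not move let the fingers close. It gives the time, the measured TCP pose, the force and the opening at its end, in the units of the state.
- bot.read_state(): the state, without advancing time (a new reading comes with each control period).
- vision.read_camera(name): name is "side" or "top" or "wrist"; returns a dict with "pixels" (400x640x3 uint8, red, green, blue), "depth" (400x640 float32, m along the optical axis (not along the pixel's ray), 0 where there is no reading), "fx", "fy", "cx", "cy" (pixels), "R" (3x3) and "t" (3): a world point X has camera coordinates R X + t. Camera axes: x right, y down, z forward; pixel columns grow to the right and rows downward; lengths in m; the calibration is good to about 2 mm. A picture is of the moment at which its call begins.
- bot.finish_job(): hands the job in, once; it reports no verdict.
The state is a dict: "time": time; "q": joint angles; "joint_vel": joint speeds; "joint_torque": joint torques, N m; "tool_pos": TCP position; "tcp_rot": TCP orientation; "wrist_force": force on the tool from outside, world axes, zero at the start; "torque": the same for the moment, N m; "width": opening from 0.0 (shut) to 1.0 (fully open).
Only numpy, scipy, OpenCV 4.12 (cv2) and the standard library are available. Lean on these libraries where they do the work, as an engineer would, in place of code of your own. Each camera call takes 0.05 s, during which the arm holds its last target. There are 200 camera calls.

## Working session

There is one attempt and no reset: what is moved stays moved. The work goes in short steps, Python scripts to look and compute and a tool call to move; the robot and the scene stay as the last step left them, time stands still between calls to the robot, and variables do not carry over. Pictures are saved under pics/ and viewed, on a budget of 10 in all, crops included, one or two more only if the job needs it, and the job is handed in when it is done.

Besides the shell and the picture viewer there is one more tool, called after ">>>" as name([rows], argument=value, ...), one row to a line, values as JSON. play_rows: Moves the arm, as the interface text tells. Its arguments: {"type":"object","properties":{"rows":{"type":"array","items":{"type":"object","properties":{"dx":{"type":"number","minimum":-1,"maximum":1},"dy":{"type":"number","minimum":-1,"maximum":1},"dz":{"type":"number","minimum":-1,"maximum":1},"roll":{"type":"number","minimum":-1,"maximum":1},"fingers":{"type":"number"}}}},"grip_force":{"type":"number"}},"required":["rows"]}

```bash
mkdir -p pics; cat > h.py <<'E'
import numpy as np, cv2
from workcell import bot, vision
def cam(n):
    c=vision.read_camera(n); np.savez(f'/tmp/{n}.npz',**{k:np.array(v) for k,v in c.items()}); return c
def save(c,f): cv2.imwrite(f,cv2.cvtColor(c['pixels'],cv2.COLOR_RGB2BGR))
def pts(c):
    d=c['depth'].astype(float); v,u=np.mgrid[:400,:640]
    P=np.stack([(u-c['cx'])/c['fx']*d,(v-c['cy'])/c['fy']*d,d],-1)
    W=(P-c['t'])@c['R']; W[d==0]=np.nan; return W
def ray(c,u,v,z):
    o=-c['R'].T@c['t']; r=c['R'].T@np.array([(u-c['cx'])/c['fx'],(v-c['cy'])/c['fy'],1]); return o+r*(z-o[2])/r[2]
E
python3 - <<'E'
from h import *
print(bot.read_state(), bot.grip_point_offset)
a=cam('top');b=cam('side');save(a,'pics/top0.png');save(b,'pics/side0.png')
for c in(a,b): print(-c['R'].T@c['t'],c['R'][2])
E
```

```text
{'time': 0.0, 'q': array([-1.15389994e+00,  2.64759223e-01,  1.60538128e+00,  6.85738896e-06,
        1.27368657e+00, -3.69008033e-02]), 'joint_vel': array([-3.91844381e-04,  3.90617366e-04, -2.31823191e-05, -2.63810375e-03,
        4.61123796e-04,  5.23610302e-04]), 'joint_torque': array([-3.76394863e-03, -5.15126395e+01, -3.67313361e+01, -2.87683861e-04,
        1.31962658e-02, -1.52338328e-05]), 'tool_pos': array([ 0.29561164, -0.60601462,  0.229954  ]), 'tcp_rot': array([-3.05893121e+00, -7.06225332e-01,  6.52288157e-04]), 'wrist_force': array([ 0.23712948,  0.00343972, -0.21141171]), 'torque': array([ 0.03556684, -0.01427891,  0.03572472]), 'width': 1.005933006536273} 0.0187
[0.48921315 0.13451512 1.10326338] [ 0.10993751 -0.01459746 -0.9938313 ]
[ 0.40469052 -0.28964777  0.88440946] [ 0.18830702  0.47936469 -0.85717557]
```

View pics/top0.png

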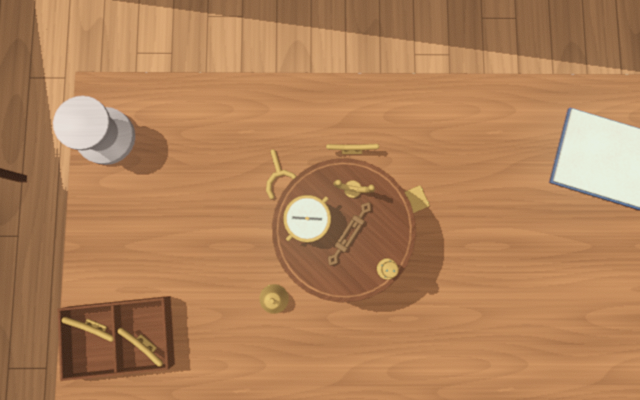

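View pics/side0.png

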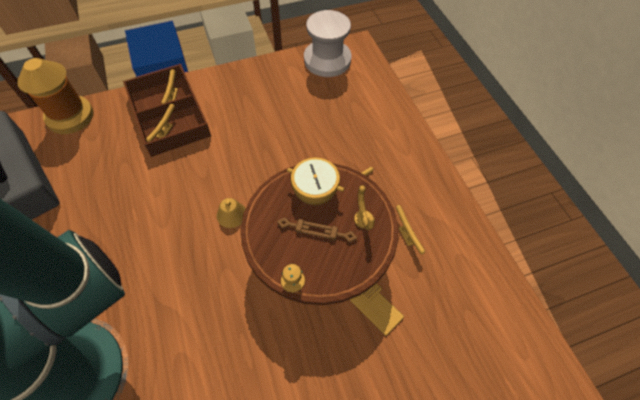

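The top view shows the platter centred near (344,228), the knob at (388,269), the tongue at (417,199), the cleat at (352,148), the oarlock at (280,180) and the bell at (273,298). The side view shows the tongue at (378,312) and the knob at (292,275).

```bash
cat > m.py <<'E'
from h import *
c=dict(np.load('/tmp/top.npz')); W=pts(c)
z=W[...,2]; m=(abs(z-.133)<.006)&(abs(W[...,0]-ray(c,344,228,.133)[0])<.25)&(abs(W[...,1]-ray(c,344,228,.133)[1])<.25)
n,l,s,_=cv2.connectedComponentsWithStats(m.astype('uint8')); k=1+np.argmax(s[1:,4]); 
ct=max(cv2.findContours((l==k).astype('uint8'),0,1)[0],key=len)[:,0]
P=np.array([ray(c,u,v,.133) for u,v in ct]); (cx,cy),r=cv2.minEnclosingCircle(P[:,:2].astype('float32'))
print('axis',cx,cy,r)
kn=ray(c,388,269,.177)[:2]
mk=(z>.165)&(np.hypot(W[...,0]-kn[0],W[...,1]-kn[1])<.03); kn=W[mk].mean(0); print('knob',kn,mk.sum())
# tongue: z~.008 near
t=ray(c,417,199,.008)
hsv=cv2.cvtColor(c['pixels'],cv2.COLOR_RGB2HSV)
v,u=np.mgrid[:400,:640]
mt=(abs(u-418)<20)&(abs(v-200)<20)&(hsv[...,1]>130)&(hsv[...,0]>19)&(hsv[...,0]<35)&(z<.05)
ct=max(cv2.findContours(mt.astype('uint8'),0,1)[0],key=len)
print('tongue px',cv2.approxPolyDP(ct,2.5,True)[:,0].tolist(),mt.sum())
A=np.array([cx,cy]); 
for q in cv2.approxPolyDP(ct,2.5,True)[:,0]: 
    p=ray(c,*q,.008)[:2]; print(p, np.hypot(*(p-A)),np.arctan2(*(p-A)[::-1]))
print('knob ang',np.arctan2(kn[1]-cy,kn[0]-cx),np.hypot(kn[0]-cx,kn[1]-cy))
for nme,p in dict(bell=(273,298),oar=(280,183),cleat=(352,148)).items(): print(nme,ray(c,*p,.03))
E
python3 m.py
```

```text
axis 0.5437859892845154 0.07807072252035141 0.15546436607837677
knob [ 0.45882014 -0.01209089  0.17653133] 223
tongue px [[415, 195], [428, 205]] 77
[ 0.6338028  -0.10553202] 0.2044822563641719 -1.1149546621616744
[ 0.60914723 -0.13693042] 0.22471667077704927 -1.2756700319006735
knob ang -2.3265347337791162 0.12388830590710291
bell [0.38769414 0.23746868 0.03      ]
oar [0.65940795 0.2239816  0.03      ]
cleat [0.74576794 0.05021374 0.03      ]
```

```bash
cat >> h.py <<'E'
def go(target, pos=None):
    "needed shift in tool axes, units of full scale"
    s=bot.read_state(); p=s['tool_pos'] if pos is None else np.array(pos)
    Rm=cv2.Rodrigues(np.array(s['tcp_rot']))[0]; return np.round(Rm.T@(np.array(target)-p)/.04,2)
E
python3 - <<'E'
from h import *
A=np.array([.5438,.0781])
for n,box in(('top',(400,435,180,220)),('side',(345,410,285,340))):
    c=dict(np.load(f'/tmp/{n}.npz')); h=cv2.cvtColor(c['pixels'],cv2.COLOR_RGB2HSV)
    v,u=np.mgrid[:400,:640]; W=pts(c); r=np.hypot(W[...,0]-A[0],W[...,1]-A[1])
    g=(u>box[0])&(u<box[1])&(v>box[2])&(v<box[3])
    rgb=c['pixels'].astype(int); yel=(rgb[...,1]-rgb[...,2]>60)&(rgb[...,1]/(rgb[...,0]+1)>.74)
    m=g&yel&(r>.165)&(W[...,2]<.03); 
    print(n,m.sum()); 
    for q in cv2.boxPoints(cv2.minAreaRect(np.argwhere(m)[:,::-1].astype('float32'))):
        p=ray(c,*q,.008)[:2]-A; print(q,np.hypot(*p).round(4),np.arctan2(p[1],p[0]).round(3))
    P=np.array([ray(c,x,y,.008)[:2] for y,x in np.argwhere(m)])-A
    d=P.mean(0); print('mean dir',np.arctan2(d[1],d[0]))
al=-1.15
print(go([.4595,-.012,.231]))
E
```

```text
top 169
[408.41882 190.71532] 0.1955 -1.03
[415.3318  182.20708] 0.2216 -0.989
[434.11768 197.4706 ] 0.2454 -1.222
[427.2047  205.97884] 0.2221 -1.284
mean dir -1.1257546947211419
side 117
[384.6793  331.62262] 0.2197 -1.275
[392.00003 306.     ] 0.1951 -1.032
[403.8868  309.39624] 0.2184 -0.988
[396.56607 335.01886] 0.2395 -1.214
mean dir -1.1194012053732958
[ 10.19 -11.55   0.  ]
```

>>> play_rows([
  {"dx":0.55,"dy":-0.64,"fingers":0.3},
  {"dx":0.57,"dy":-0.64,"fingers":0.3},
  {"dx":0.57,"dy":-0.64,"fingers":0.3},
  {"dx":0.57,"dy":-0.64,"fingers":0.3},
  {"dx":0.57,"dy":-0.64,"fingers":0.3},
  {"dx":0.57,"dy":-0.64,"fingers":0.3},
  {"dx":0.57,"dy":-0.64,"fingers":0.3},
  {"dx":0.57,"dy":-0.64,"fingers":0.3},
  {"dx":0.57,"dy":-0.64,"fingers":0.3},
  {"dx":0.57,"dy":-0.64,"fingers":0.3},
  {"dx":0.57,"dy":-0.64,"fingers":0.3},
  {"dx":0.57,"dy":-0.64,"fingers":0.3},
  {"dx":0.57,"dy":-0.64,"fingers":0.3},
  {"dx":0.57,"dy":-0.64,"fingers":0.3},
  {"dx":0.57,"dy":-0.64,"fingers":0.3},
  {"dx":0.57,"dy":-0.64,"fingers":0.3},
  {"dx":0.57,"dy":-0.64,"fingers":0.3},
  {"dx":0.52,"dy":-0.67,"fingers":0.3},
  {"dx":0,"dy":0,"fingers":0.3},
  {"dx":0,"dy":0,"fingers":0.3},
], grip_force=25)

```text
validation failed for argument at $.ro...
```

```bash
python3 - <<'E'
from h import *
s=bot.read_state(); print(s['time'],s['tool_pos'],s['tcp_rot'],s['wrist_force'],s['width'])
print(go([.4595,-.012,.148]))
save(cam('wrist'),'pics/w1.png')
E
```

```text
0.1 [ 0.2956234  -0.60603736  0.23005078] [-3.05904234e+00 -7.06248983e-01  6.10965212e-04] [ 0.53976639 -0.00316361  0.18647459] 0.9994955447536857
[ 10.19 -11.55   2.08]
```

View pics/w1.png

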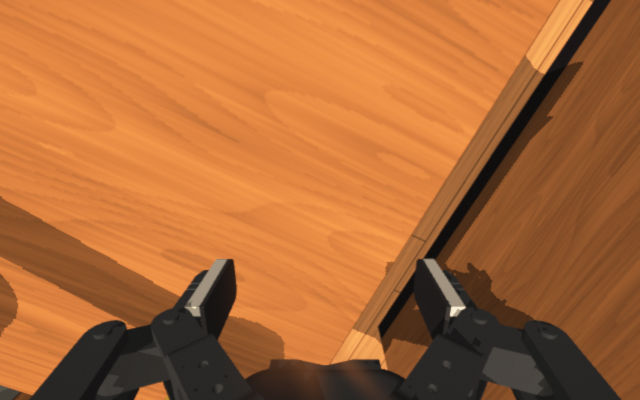

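The move was refused, so the arm is still at its start and only the robot's fingers and the counter are in view. I'll resend it with every field given.

>>> play_rows([
  {"dx":0.55,"dy":-0.64,"dz":0,"roll":0,"fingers":0.3},
  {"dx":0.57,"dy":-0.64,"dz":0,"roll":0,"fingers":0.3},
  {"dx":0.57,"dy":-0.64,"dz":0,"roll":0,"fingers":0.3},
  {"dx":0.57,"dy":-0.64,"dz":0,"roll":0,"fingers":0.3},
  {"dx":0.57,"dy":-0.64,"dz":0,"roll":0,"fingers":0.3},
  {"dx":0.57,"dy":-0.64,"dz":0,"roll":0,"fingers":0.3},
  {"dx":0.57,"dy":-0.64,"dz":0,"roll":0,"fingers":0.3},
  {"dx":0.57,"dy":-0.64,"dz":0,"roll":0,"fingers":0.3},
  {"dx":0.57,"dy":-0.64,"dz":0,"roll":0,"fingers":0.3},
  {"dx":0.57,"dy":-0.64,"dz":0,"roll":0,"fingers":0.3},
  {"dx":0.57,"dy":-0.64,"dz":0,"roll":0,"fingers":0.3},
  {"dx":0.57,"dy":-0.64,"dz":0,"roll":0,"fingers":0.3},
  {"dx":0.57,"dy":-0.64,"dz":0,"roll":0,"fingers":0.3},
  {"dx":0.57,"dy":-0.64,"dz":0,"roll":0,"fingers":0.3},
  {"dx":0.57,"dy":-0.64,"dz":0,"roll":0,"fingers":0.3},
  {"dx":0.57,"dy":-0.64,"dz":0,"roll":0,"fingers":0.3},
  {"dx":0.57,"dy":-0.64,"dz":0,"roll":0,"fingers":0.3},
  {"dx":0.52,"dy":-0.67,"dz":0,"roll":0,"fingers":0.3},
  {"dx":0,"dy":0,"dz":0,"roll":0,"fingers":0.3},
], grip_force=25)

```text
time: 1.73
tool_pos: [0.4602, -0.0078, 0.2312]
tcp_rot: [-3.057, -0.714, -0.002]
wrist_force: [-0.1, 0.6, -0.2]
width: 0.7
```

```bash
python3 - <<'E'
from h import *
c=cam('wrist');save(c,'pics/w2.png')
s=bot.read_state(); print(s['time'],s['tool_pos'],go([.4595,-.012,.148]))
W=pts(c); m=(W[...,2]>.168)&(W[...,2]<.185)&(np.hypot(W[...,0]-.459,W[...,1]+.012)<.03); print(W[m].mean(0),m.sum())
E
```

```text
1.7833 [ 0.45979869 -0.01014326  0.23106444] [-0.03  0.04  2.08]
[ 0.45988386 -0.01065262  0.17525295] 1723
```

View pics/w2.png

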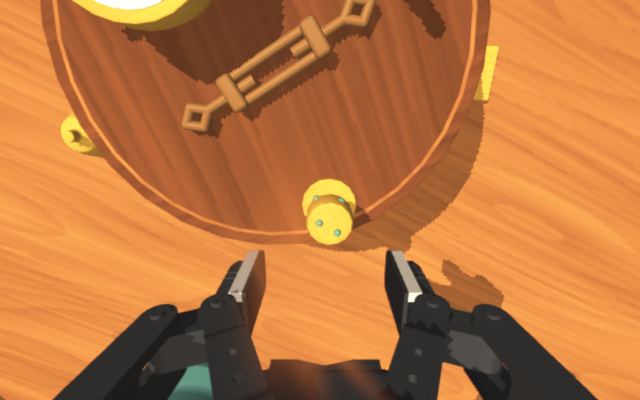

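The knob sits midway between the fingers, at column 330, and depth puts it within 2 mm of the TCP. Next I descend and grip.

>>> play_rows([
  {"dx":0,"dy":0,"dz":0.5,"roll":0,"fingers":0.3},
  {"dx":0,"dy":0,"dz":0.5,"roll":0,"fingers":0.3},
  {"dx":0,"dy":0,"dz":0.5,"roll":0,"fingers":0.3},
  {"dx":0,"dy":0,"dz":0.55,"roll":0,"fingers":0.3},
  {"dx":0,"dy":0,"dz":0,"roll":0,"fingers":0.3},
  {"dx":0,"dy":0,"dz":0,"roll":0,"fingers":0.5},
  {"dx":0,"dy":0,"dz":0,"roll":0,"fingers":0.75},
  {"dx":0,"dy":0,"dz":0,"roll":0,"fingers":0.75},
  {"dx":0,"dy":0,"dz":0,"roll":0,"fingers":0.75},
  {"dx":0,"dy":0,"dz":0,"roll":0,"fingers":0.75},
], grip_force=25)

```text
time: 2.62
tool_pos: [0.4603, -0.0133, 0.1505]
tcp_rot: [3.06, 0.707, 0.002]
wrist_force: [-1.3, -2.2, 1.7]
width: 0.386
```

```bash
python3 - <<'E'
from h import *
s=bot.read_state(); print(s['tool_pos'],s['wrist_force'],s['width'])
A=np.array([.5438,.0781]); p=s['tool_pos'][:2]-A; print(np.hypot(*p))
a0=np.arctan2(p[1],p[0]); a=np.linspace(a0,-1.125,19); r=np.linspace(np.hypot(*p),.125,19)
P=A+np.c_[r*np.cos(a),r*np.sin(a)]
Rm=cv2.Rodrigues(np.array(s['tcp_rot']))[0]
D=np.diff(np.c_[P,np.zeros(19)],axis=0)@Rm/.04
print(a0,D[:,:2].round(2).tolist(),D.sum(0))
E
```

```text
[ 0.46033299 -0.01328591  0.15054275] [-1.26381735 -2.15050292  1.66666423] 0.3861634531229954
0.12376641591337918
-2.3109365258782733 [[0.08, 0.19], [0.09, 0.18], [0.1, 0.18], [0.12, 0.17], [0.13, 0.16], [0.14, 0.15], [0.15, 0.14], [0.16, 0.13], [0.16, 0.12], [0.17, 0.11], [0.18, 0.1], [0.19, 0.09], [0.19, 0.08], [0.2, 0.06], [0.2, 0.05], [0.2, 0.04], [0.2, 0.02], [0.21, 0.01]] [2.85189088 1.98642855 0.00592897]
```

>>> play_rows([
  {"dx":0.08,"dy":0.19,"dz":0,"roll":0,"fingers":0.75},
  {"dx":0.09,"dy":0.18,"dz":0,"roll":0,"fingers":0.75},
  {"dx":0.1,"dy":0.18,"dz":0,"roll":0,"fingers":0.75},
  {"dx":0.12,"dy":0.17,"dz":0,"roll":0,"fingers":0.75},
  {"dx":0.13,"dy":0.16,"dz":0,"roll":0,"fingers":0.75},
  {"dx":0.14,"dy":0.15,"dz":0,"roll":0,"fingers":0.75},
  {"dx":0.15,"dy":0.14,"dz":0,"roll":0,"fingers":0.75},
  {"dx":0.16,"dy":0.13,"dz":0,"roll":0,"fingers":0.75},
  {"dx":0.16,"dy":0.12,"dz":0,"roll":0,"fingers":0.75},
  {"dx":0.17,"dy":0.11,"dz":0,"roll":0,"fingers":0.75},
  {"dx":0.18,"dy":0.1,"dz":0,"roll":0,"fingers":0.75},
  {"dx":0.19,"dy":0.09,"dz":0,"roll":0,"fingers":0.75},
  {"dx":0.19,"dy":0.08,"dz":0,"roll":0,"fingers":0.75},
  {"dx":0.2,"dy":0.06,"dz":0,"roll":0,"fingers":0.75},
  {"dx":0.2,"dy":0.05,"dz":0,"roll":0,"fingers":0.75},
  {"dx":0.2,"dy":0.04,"dz":0,"roll":0,"fingers":0.75},
  {"dx":0.2,"dy":0.02,"dz":0,"roll":0,"fingers":0.75},
  {"dx":0.2,"dy":0.01,"dz":0,"roll":0,"fingers":0.75},
  {"dx":0,"dy":0,"dz":0,"roll":0,"fingers":0.75},
  {"dx":0,"dy":0,"dz":0,"roll":0,"fingers":0.75},
])

```text
time: 4.28
tool_pos: [0.598, -0.0331, 0.1497]
tcp_rot: [-3.06, -0.707, -0.002]
wrist_force: [-1.5, 2.9, 1.5]
width: 0.386
```

```bash
python3 - <<'E'
from h import *
s=bot.read_state(); print(s['tool_pos'],s['wrist_force'],s['width'])
A=np.array([.5438,.0781]); p=s['tool_pos'][:2]-A; print(np.hypot(*p),np.arctan2(p[1],p[0]))
a=cam('side');b=cam('wrist')
save({'pixels':np.hstack([a['pixels'][130:,150:550],b['pixels'][:270,120:520]])},'pics/s3.png')
E
```

```text
[ 0.5979671  -0.03306515  0.14966651] [-1.47505624  2.91993868  1.47169397] 0.3862106703288722
0.1236598803650517 -1.117386953676095
```

View pics/s3.png

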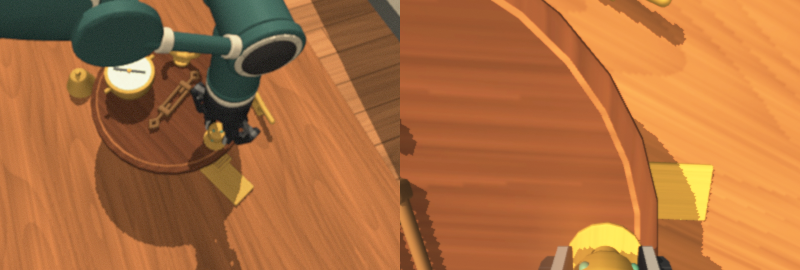

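The knob is gripped above the rim, and the wrist crop shows the tongue at about (680,192). I'll measure the tongue direction from this view.

```bash
python3 - <<'E'
from h import *
A=np.array([.5438,.0781]); c=dict(np.load('/tmp/wrist.npz'))
rgb=c['pixels'].astype(int); v,u=np.mgrid[:400,:640]
m=(u>355)&(u<450)&(v>145)&(v<235)&(rgb[...,1]-rgb[...,2]>90)&(rgb[...,1]/(rgb[...,0]+1)>.78)
n,l,s,_=cv2.connectedComponentsWithStats(m.astype('uint8'));k=1+np.argmax(s[1:,4]);print(s[k])
ct=max(cv2.findContours((l==k).astype('uint8'),0,1)[0],key=len)
for q in cv2.approxPolyDP(ct,4,True)[:,0]:
    p=ray(c,*q,.008)[:2]-A; print(q,np.hypot(*p).round(4),np.arctan2(p[1],p[0]).round(3))
# lateral edges direction
P=np.array([ray(c,x,y,.008)[:2] for y,x in np.argwhere(l==k)]); o=np.hypot(*(P-A).T)>.2
d=P[o].mean(0)-A; print(np.arctan2(d[1],d[0]))
E
```

```text
[399 164  34  56 984]
[400 164] 0.1937 -1.018
[415 193] 0.2093 -1.16
[418 219] 0.2174 -1.282
[424 219] 0.2232 -1.278
[432 166] 0.2231 -1.04
-1.1242224479135716
```

>>> play_rows([
  {"dx":-0.06,"dy":0.03,"dz":0,"roll":0,"fingers":0.75},
  {"dx":-0.05,"dy":0,"dz":0,"roll":0,"fingers":0.75},
  {"dx":0,"dy":0,"dz":0,"roll":0,"fingers":0.75},
  {"dx":0,"dy":0,"dz":0,"roll":0,"fingers":0.75},
  {"dx":0,"dy":0,"dz":0,"roll":0,"fingers":0.75},
  {"dx":0,"dy":0,"dz":0,"roll":0,"fingers":0.35},
  {"dx":0,"dy":0,"dz":0,"roll":0,"fingers":0.35},
  {"dx":0,"dy":0,"dz":0,"roll":0,"fingers":0.35},
  {"dx":0,"dy":0,"dz":-0.5,"roll":0,"fingers":0.35},
  {"dx":0,"dy":0,"dz":-0.8,"roll":0,"fingers":0.2},
  {"dx":0,"dy":0,"dz":-0.9,"roll":0.57,"fingers":0},
  {"dx":0,"dy":0.7,"dz":0,"roll":0,"fingers":0},
  {"dx":0,"dy":0.9,"dz":0,"roll":0,"fingers":0},
  {"dx":0,"dy":0.9,"dz":0,"roll":0,"fingers":0},
  {"dx":0,"dy":0,"dz":0,"roll":0,"fingers":0},
  {"dx":0,"dy":0,"dz":0,"roll":0,"fingers":0},
])

```text
time: 5.72
tool_pos: [0.6343, -0.1307, 0.237]
tcp_rot: [3.075, 0.641, -0.0]
wrist_force: [-0.5, 0.6, -0.0]
width: 1.002
```

```bash
python3 - <<'E'
from h import *
s=bot.read_state(); p=s['tool_pos']; print(s['time'],p,s['wrist_force'],s['width'])
Rm=cv2.Rodrigues(np.array(s['tcp_rot']))[0]; print('y ang',np.arctan2(Rm[1,1],Rm[0,1]))
A=np.array([.5438,.0781]); d=p[:2]-A; print('R',np.hypot(*d),np.arctan2(d[1],d[0]))
c=cam('wrist');b=cam('side');a=cam('top')
T=(pts(c)-p)@Rm
for lo in np.arange(-.13,.01,.01):
    k=(T[...,2]>=lo)&(T[...,2]<lo+.01)&(abs(T[...,0])<.06)&(abs(T[...,1])<.1)
    if k.sum()>5: print(lo.round(3),k.sum(),'y',np.percentile(T[k][:,1],[0,100]).round(3),'x',np.percentile(T[k][:,0],[0,100]).round(3), 'inner|y|',abs(T[k][:,1]).min().round(3))
W=pts(a); m=(W[...,2]>.165)&(W[...,2]<.19)&(np.hypot(W[...,0]-.595,W[...,1]+.036)<.025)
if m.sum(): q=W[m].mean(0); print('knob top',q,m.sum(),np.arctan2(q[1]-A[1],q[0]-A[0]))
W=pts(b); m=(W[...,2]>.165)&(W[...,2]<.19)&(np.hypot(W[...,0]-.595,W[...,1]+.036)<.025)
if m.sum(): q=W[m].mean(0); print('knob side',q,m.sum(),np.arctan2(q[1]-A[1],q[0]-A[0]))
save({'pixels':np.hstack([b['pixels'][100:,200:600],a['pixels'][100:,200:600]])},'pics/s4.png')
E
```

```text
5.7167 [ 0.63430857 -0.13067986  0.23701626] [-0.54605835  0.59339765 -0.03549932] 1.0021833840436094
y ang -1.1600297649861506
R 0.227554015997809 -1.1617381130906899
-0.1 204 y [-0.03  0.03] x [0.016 0.019] inner|y| 0.013
-0.09 9834 y [-0.074  0.072] x [0.004 0.018] inner|y| 0.0
-0.08 9270 y [-0.074  0.073] x [-0.009  0.017] inner|y| 0.0
-0.07 10257 y [-0.075  0.074] x [-0.014  0.016] inner|y| 0.032
-0.06 2111 y [-0.074  0.072] x [-0.002  0.014] inner|y| 0.04
-0.05 1941 y [-0.057  0.056] x [-0.012  0.011] inner|y| 0.042
-0.04 1679 y [-0.057  0.056] x [-0.013  0.011] inner|y| 0.042
-0.03 1331 y [-0.057  0.056] x [-0.013  0.011] inner|y| 0.042
-0.02 577 y [-0.055  0.054] x [-0.013  0.011] inner|y| 0.042
knob top [ 0.58740092 -0.03755918  0.17651253] 213 -1.2102929731535093
knob side [ 0.5853149  -0.04015284  0.17588187] 283 -1.2331695532610807
```

View pics/s4.png

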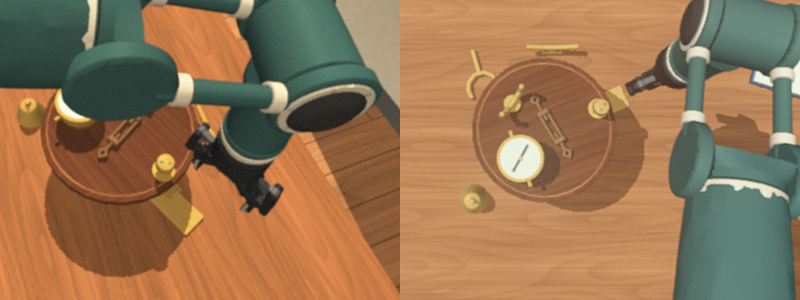

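The knob now reads about -1.21 rad, but I left it near -1.16, so it may have shifted on release. Both views show it by the tongue, at crop (163,165) in the side view and (599,107) in the top view. I'll measure both directions more carefully.

```bash
python3 - <<'E'
from h import *
A=np.array([.5438,.0781])
ims=[]
for n,(u0,u1,v0,v1),kz in (('side',(340,410,270,340),0),('wrist',(0,640,0,400),0)):
    c=dict(np.load(f'/tmp/{n}.npz')); W=pts(c); r=np.hypot(W[...,0]-A[0],W[...,1]-A[1])
    h=cv2.cvtColor(c['pixels'],cv2.COLOR_RGB2HSV).astype(int); v,u=np.mgrid[:400,:640]
    ang=np.arctan2(W[...,1]-A[1],W[...,0]-A[0])
    roi=(r>.166)&(r<.24)&(abs(ang+1.15)<.3)&(W[...,2]<.03)
    cnt=(r>.18)&(r<.24)&(abs(ang+1.15)<.35)&(abs(ang+1.15)>.2)&(W[...,2]<.03)
    print(n,'counter hue',np.percentile(h[cnt][:,0],[5,50,95]) if cnt.any() else None, 'hue hist',np.bincount(h[roi][:,0],minlength=40)[:40])
    m=roi&(h[...,0]>=20)&(h[...,0]<40)
    print(m.sum())
    for r0 in np.arange(.165,.235,.01):
        k=m&(r>=r0)&(r<r0+.01)
        if k.sum()>8:
            t=(ang[k]); lo,hi=np.percentile(t,[2,98]); w=2*np.arcsin(.028/(r0+.005)); print(r0.round(3),k.sum(),lo.round(3),hi.round(3),'mid',((lo+hi)/2).round(3),'width',(hi-lo).round(3),'expect',w.round(3))
    o=c['pixels'].copy(); o[m]=[255,0,255]; ys,xs=np.where(roi); ims.append(cv2.resize(np.hstack([q[max(0,ys.min()-30):ys.max()+10,max(0,xs.min()-10):xs.max()+10] for q in(c['pixels'],o)]),(780,280)))
save({'pixels':np.vstack(ims)},'pics/t5.png')
E
```

```text
side counter hue [11.6 12.  13. ] hue hist [  0   0   0   0   0   0   0   0   0   0   0  51 941 256  26  20  30  29
 274 329  48 112   0   0   0   0   0   0   0   0   0   0   0   0   0   0
   0   0   0   0]
160
0.195 18 -1.113 -1.035 mid -1.074 width 0.077 expect 0.281
0.205 64 -1.189 -1.04 mid -1.115 width 0.148 expect 0.267
0.215 78 -1.26 -1.054 mid -1.157 width 0.206 expect 0.255
wrist counter hue [13. 13. 14.] hue hist [   0    0    0    0    0    0    0    0    0    0    0    0   96 3235
  328   72   29  335 1185   17   34   49   82  305  143    0    0    0
    0    0    0    0    0    0    0    0    0    0    0    0]
613
0.195 99 -1.127 -1.023 mid -1.075 width 0.105 expect 0.281
0.205 235 -1.218 -1.032 mid -1.125 width 0.186 expect 0.267
0.215 274 -1.276 -1.038 mid -1.157 width 0.238 expect 0.255
```

View pics/t5.png

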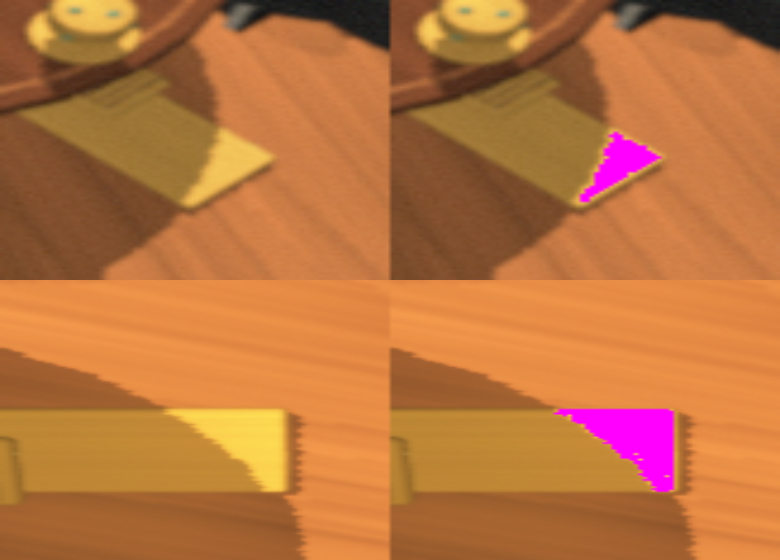

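The wrist view shows the tongue parallel to the tool's y axis at -1.16 rad, with the shadowed brass missed by the mask (its hue is 16-19). The pad's edge shows at (10,470). I'll redo the mask with the shadowed part included.

```bash
python3 - <<'E'
from h import *
A=np.array([.5438,.0781])
for n in ('side','wrist'):
    c=dict(np.load(f'/tmp/{n}.npz')); W=pts(c); X,Y=W[...,0]-A[0],W[...,1]-A[1]; r=np.hypot(X,Y); ang=np.arctan2(Y,X)
    h=cv2.cvtColor(c['pixels'],cv2.COLOR_RGB2HSV).astype(int)
    m=(abs(ang+1.15)<.35)&(h[...,0]>=16)&(h[...,0]<40)
    for nm,mm in(('tongue',m&(abs(W[...,2]-.008)<.006)&(r>.17)&(r<.23)),('lever',m&(W[...,2]>.04)&(W[...,2]<.075)&(r>.12)&(r<.17))):
        if mm.sum()<20: print(n,nm,mm.sum()); continue
        d=-1.16; s=X*np.cos(d)+Y*np.sin(d); t=-X*np.sin(d)+Y*np.cos(d)
        print(n,nm,mm.sum(),'s',np.percentile(s[mm],[1,99]).round(4),'z',np.percentile(W[mm][:,2],[1,99]).round(3))
        for s0 in np.arange(.12,.23,.01):
            k=mm&(s>=s0)&(s<s0+.01)
            if k.sum()>15: print('  ',s0.round(3),np.percentile(t[k],[1,99]).round(4),'mid',np.percentile(t[k],[1,99]).mean().round(4))
    k=(W[...,2]>.170)&(W[...,2]<.185)&(r<.15)&(r>.1)&(abs(ang+1.2)<.2)
    if k.sum()>20: print('knob t',np.percentile(t[k],[1,50,99]).round(4),'s',np.percentile(s[k],[1,50,99]).round(4))
c=dict(np.load('/tmp/top.npz')); W=pts(c); X,Y=W[...,0]-A[0],W[...,1]-A[1]; d=-1.16; s=X*np.cos(d)+Y*np.sin(d); t=-X*np.sin(d)+Y*np.cos(d)
k=(W[...,2]>.170)&(W[...,2]<.185)&(abs(t)<.03)&(abs(s-.125)<.03); print('top knob t',np.percentile(t[k],[1,50,99]).round(4),'s',np.percentile(s[k],[1,50,99]).round(4))
m=(abs(W[...,2]-.133)<.006)&(np.hypot(X,Y)<.2); n,l,st,_=cv2.connectedComponentsWithStats(m.astype('uint8')); 
ct=max(cv2.findContours((l==1+np.argmax(st[1:,4])).astype('uint8'),0,1)[0],key=len)[:,0]
P=np.array([ray(c,u,v,.133)[:2] for u,v in ct]); print(cv2.minEnclosingCircle(P.astype('float32')))
E
```

```text
side tongue 732 s [0.1693 0.2231] z [0.004 0.012]
   0.17 [-0.0282  0.0253] mid -0.0014
   0.18 [-0.0285  0.0253] mid -0.0016
   0.19 [-0.029   0.0264] mid -0.0013
   0.2 [-0.0286  0.0268] mid -0.0009
   0.21 [-0.0288  0.0263] mid -0.0013
   0.22 [-0.028   0.0253] mid -0.0013
side lever 177 s [0.1407 0.1598] z [0.056 0.067]
   0.14 [-0.0207  0.0176] mid -0.0016
   0.15 [-0.02    0.0182] mid -0.0009
knob t [-0.0227 -0.0089  0.0077] s [0.1084 0.1248 0.1397]
wrist tongue 2006 s [0.1696 0.2228] z [0.005 0.009]
   0.16 [-0.0268  0.0273] mid 0.0002
   0.17 [-0.0269  0.0271] mid 0.0001
   0.18 [-0.0269  0.027 ] mid 0.0001
   0.19 [-0.0269  0.0269] mid 0.0
   0.2 [-0.027  0.027] mid 0.0
   0.21 [-0.027  0.027] mid 0.0
   0.22 [-0.0271  0.0268] mid -0.0001
wrist lever 838 s [0.135  0.1601] z [0.056 0.064]
   0.13 [-0.0185  0.0196] mid 0.0006
   0.14 [-0.0193  0.0193] mid -0.0
   0.15 [-0.0187  0.0194] mid 0.0004
knob t [-0.0205 -0.0041  0.0099] s [0.1093 0.1254 0.1392]
top knob t [-0.0217 -0.0062  0.0093] s [0.1089 0.1235 0.1394]
((0.543934166431427, 0.07786181569099426), 0.15536993741989136)
```

The lever direction is -1.160 rad. The knob is about 0.045 rad off it, inside the pin's window. The pad is up with its edge at r = 160 mm. The open linkage is wider than the fingers, so I need its exact side profile before going under the rim.

```bash
python3 - <<'E'
from h import *
s=bot.read_state(); p=s['tool_pos']; Rm=cv2.Rodrigues(np.array(s['tcp_rot']))[0]
Q=[]
for n in('wrist','side','top'):
    c=dict(np.load(f'/tmp/{n}.npz')); T=(pts(c)-p)@Rm; q=T.reshape(-1,3)
    q=q[(abs(q[:,0])<.06)&(abs(q[:,1])<.1)&(q[:,2]<.0)&(q[:,2]>-.2)]; print(n,len(q))
    for a in np.arange(-.09,.09,.006):
        k=q[(q[:,1]>=a)&(q[:,1]<a+.006)]
        if len(k)>5: print('  y',a.round(3),len(k),'T',np.percentile(k[:,2],[1,99]).round(3),'x',np.percentile(k[:,0],[1,99]).round(3))
b=dict(np.load('/tmp/side.npz'))['pixels'][200:330,370:500]
save({'pixels':cv2.resize(b,(780,600)[:2],interpolation=2)},'pics/g6.png')
E
```

```text
wrist 37204
  y -0.072 1232 T [-0.086 -0.059] x [-0.009  0.013]
  y -0.066 2520 T [-0.086 -0.057] x [-0.009  0.013]
  y -0.06 2661 T [-0.086 -0.056] x [-0.011  0.012]
  y -0.054 1584 T [-0.066 -0.021] x [-0.01   0.013]
  y -0.048 1614 T [-0.072 -0.018] x [-0.009  0.013]
  y -0.042 2636 T [-0.08  -0.014] x [-0.012  0.016]
  y -0.036 1046 T [-0.087 -0.064] x [0.005 0.017]
  y -0.03 1372 T [-0.09  -0.071] x [0.014 0.017]
  y -0.024 951 T [-0.09  -0.077] x [0.013 0.017]
  y -0.018 825 T [-0.092 -0.073] x [0.008 0.018]
  y -0.012 930 T [-0.091 -0.072] x [0.008 0.018]
  y -0.006 880 T [-0.085 -0.072] x [0.008 0.011]
  y 0.0 822 T [-0.085 -0.073] x [0.008 0.011]
  y 0.006 898 T [-0.085 -0.072] x [0.008 0.011]
  y 0.012 953 T [-0.092 -0.072] x [0.008 0.018]
  y 0.018 782 T [-0.091 -0.075] x [0.008 0.018]
  y 0.024 1002 T [-0.09  -0.077] x [0.014 0.017]
  y 0.03 1396 T [-0.09  -0.071] x [0.013 0.017]
  y 0.036 988 T [-0.086 -0.063] x [0.004 0.016]
  y 0.042 2804 T [-0.079 -0.014] x [-0.012  0.015]
  y 0.048 1466 T [-0.071 -0.018] x [-0.01   0.012]
  y 0.054 1632 T [-0.067 -0.021] x [-0.01   0
[... 1330 characters left out ...]
 153 T [-0.119 -0.064] x [-0.015  0.011]
  y 0.072 48 T [-0.093 -0.062] x [-0.014  0.01 ]
top 1243
  y -0.078 13 T [-0.079 -0.064] x [-0.011  0.011]
  y -0.072 150 T [-0.116 -0.065] x [-0.013  0.011]
  y -0.066 75 T [-0.121 -0.087] x [-0.014  0.012]
  y -0.06 36 T [-0.12  -0.114] x [-0.013  0.012]
  y -0.054 24 T [-0.118 -0.061] x [-0.014  0.003]
  y -0.048 19 T [-0.117 -0.075] x [-0.013  0.003]
  y -0.042 144 T [-0.198 -0.075] x [-0.017  0.015]
  y -0.036 438 T [-0.198 -0.079] x [-0.02   0.019]
  y -0.03 196 T [-0.198 -0.078] x [-0.028  0.026]
  y -0.024 97 T [-0.199 -0.096] x [-0.032  0.031]
  y -0.018 40 T [-0.197 -0.134] x [-0.035  0.034]
  y -0.012 10 T [-0.189 -0.141] x [-0.037  0.035]
```

View pics/g6.png

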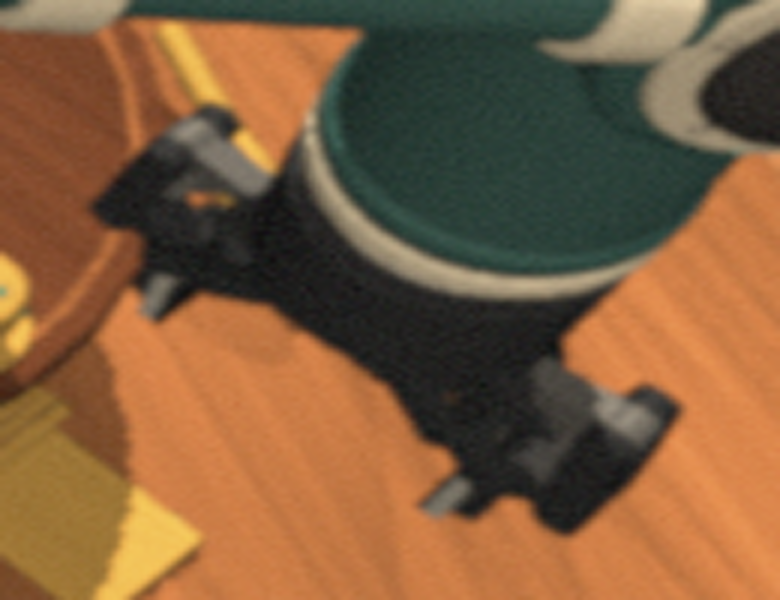

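The linkage is 150 mm across at T -58 to -120 mm (behind the TCP), so it can't go under the rim with the closing line radial. Across the closing line, the open finger and linkage are only about ±12 and ±14 mm. So I'll turn the tool 90° and set one open finger down just outside the rim, on the 5 mm of pad that sticks out.

>>> play_rows([
  {"dx":0,"dy":0,"dz":0,"roll":1,"fingers":0},
  {"dx":0,"dy":0,"dz":0,"roll":1,"fingers":0},
  {"dx":0,"dy":0,"dz":0,"roll":1,"fingers":0},
  {"dx":0,"dy":0,"dz":0,"roll":1,"fingers":0},
  {"dx":0,"dy":0,"dz":0,"roll":1,"fingers":0},
  {"dx":0,"dy":0,"dz":0,"roll":1,"fingers":0},
  {"dx":0,"dy":0,"dz":0,"roll":1,"fingers":0},
  {"dx":0,"dy":0,"dz":0,"roll":1,"fingers":0},
  {"dx":0,"dy":0,"dz":0,"roll":1,"fingers":0},
  {"dx":0,"dy":0,"dz":0,"roll":1,"fingers":0},
  {"dx":0,"dy":0,"dz":0,"roll":1,"fingers":0},
  {"dx":0,"dy":0,"dz":0,"roll":1,"fingers":0},
  {"dx":0,"dy":0,"dz":0,"roll":1,"fingers":0},
  {"dx":0,"dy":0,"dz":0,"roll":1,"fingers":0},
  {"dx":0,"dy":0,"dz":0,"roll":1,"fingers":0},
  {"dx":0,"dy":0,"dz":0,"roll":1,"fingers":0},
  {"dx":0,"dy":0,"dz":0,"roll":1,"fingers":0},
  {"dx":0,"dy":0,"dz":0,"roll":1,"fingers":0},
  {"dx":0,"dy":0,"dz":0,"roll":1,"fingers":0},
  {"dx":0,"dy":0,"dz":0,"roll":1,"fingers":0},
])

```text
time: 7.53
tool_pos: [0.6336, -0.1269, 0.2373]
tcp_rot: [2.769, -1.484, -0.0]
wrist_force: [-0.0, 0.6, 0.4]
width: 0.997
```

```bash
cat >> h.py <<'E'
A=np.array([.5439,.0780]); d=-1.16; S=np.array([np.cos(d),np.sin(d)]); TT=np.array([-S[1],S[0]])
def st():
    s=bot.read_state(); p=s['tool_pos'][:2]-A; Rm=cv2.Rodrigues(np.array(s['tcp_rot']))[0]
    print('t %.2f'%s['time'],'s,t,z',np.round([p@S,p@TT,s['tool_pos'][2]],4),'x ang err deg',np.degrees(np.arctan2(Rm[1,0],Rm[0,0])-d).round(2),'F s,t,z',np.round([s['wrist_force'][:2]@S,s['wrist_force'][:2]@TT,s['wrist_force'][2]],1),'q',s['q'].round(2),'w',round(s['width'],3))
E
python3 -c "
from h import *
st()"
```

```text
t 7.53 s,t,z [0.2236 0.0004 0.2373] x ang err deg 10.09 F s,t,z [-0.6  0.2  0.4] q [-0.24  0.21  1.66  0.    1.27  2.32] w 0.997
```

>>> play_rows([
  {"dx":0,"dy":0,"dz":0,"roll":1,"fingers":0},
  {"dx":0,"dy":0,"dz":0,"roll":1,"fingers":0},
  {"dx":0,"dy":0.5,"dz":0,"roll":0.1,"fingers":0},
  {"dx":-0.2,"dy":0.5,"dz":0,"roll":0,"fingers":0},
  {"dx":-0.3,"dy":0.5,"dz":0,"roll":0,"fingers":0},
  {"dx":-0.1,"dy":0,"dz":0.6,"roll":0,"fingers":0},
  {"dx":0,"dy":0,"dz":0.8,"roll":0,"fingers":0},
  {"dx":0,"dy":0,"dz":0.8,"roll":0,"fingers":0},
  {"dx":0,"dy":0,"dz":0.8,"roll":0,"fingers":0},
  {"dx":0,"dy":0,"dz":0.6,"roll":0,"fingers":0},
  {"dx":0,"dy":0,"dz":0.5,"roll":0,"fingers":0},
  {"dx":0,"dy":0,"dz":0.4,"roll":0,"fingers":0},
  {"dx":0,"dy":0,"dz":0,"roll":0,"fingers":0},
  {"dx":0,"dy":0,"dz":0,"roll":0,"fingers":0},
])

```text
time: 8.7
tool_pos: [0.5684, -0.1312, 0.0565]
tcp_rot: [2.655, -1.678, -0.004]
wrist_force: [-0.3, -0.0, 0.9]
width: 0.999
```

```bash
python3 - <<'E'
from h import *
c=cam('wrist'); b=cam('side'); st()
s=bot.read_state(); p=s['tool_pos']; Rm=cv2.Rodrigues(np.array(s['tcp_rot']))[0]
W=pts(c); q=W.reshape(-1,3); sp=(q[:,:2]-A)@S; tp=(q[:,:2]-A)@TT; T=(q-p)@Rm
f=(T[:,1]<-.04)&(T[:,1]>-.08)&(abs(T[:,0])<.03)&(T[:,2]<-.01)
for lo in np.arange(-.11,-.01,.01):
    k=f&(T[:,2]>=lo)&(T[:,2]<lo+.01)
    if k.sum()>5: print(lo.round(2),'s',np.percentile(sp[k],[1,99]).round(4),'t',np.percentile(tp[k],[1,99]).round(4),'x',np.percentile(T[k][:,0],[1,99]).round(4))
save({'pixels':np.hstack([b['pixels'][100:,200:600],c['pixels'][100:,100:500]])},'pics/s7.png')
E
```

```text
t 8.80 s,t,z [ 0.2033 -0.0595  0.0587] x ang err deg 1.84 F s,t,z [ 0.  -0.4  0.1] q [-0.27  0.26  1.95  0.    0.93  2.43] w 0.999
-0.09 s [0.2088 0.2128] t [-0.0026  0.0105] x [0.0075 0.0116]
-0.08 s [0.2061 0.2128] t [-0.0188  0.0114] x [0.0047 0.0116]
-0.07 s [0.1896 0.2132] t [-0.0184  0.0119] x [-0.0118  0.012 ]
-0.06 s [0.2057 0.2139] t [-0.0188  0.0113] x [0.0044 0.0122]
-0.05 s [0.1929 0.2119] t [-0.0194 -0.006 ] x [-0.009   0.0102]
-0.04 s [0.1893 0.2117] t [-0.0196 -0.0054] x [-0.0127  0.0098]
-0.03 s [0.1896 0.2115] t [-0.0196 -0.0054] x [-0.0124  0.0097]
-0.02 s [0.1897 0.2115] t [-0.0196 -0.0069] x [-0.0123  0.0096]
```

View pics/s7.png

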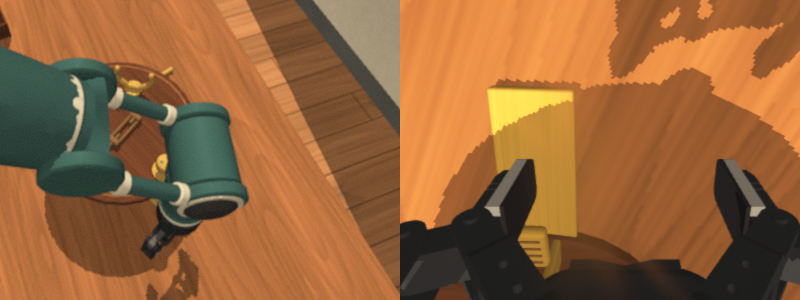

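The wrist crop shows the pad at (535,245), right inboard of the near fingertip, which lines up tangentially with t = -20 to -5 mm. I'll move in toward the rim and watch the force.

>>> play_rows([
  {"dx":-0.3,"dy":0,"dz":0,"roll":0,"fingers":0},
  {"dx":-0.25,"dy":0,"dz":0,"roll":0,"fingers":0},
  {"dx":-0.1,"dy":0,"dz":0,"roll":0,"fingers":0},
  {"dx":-0.05,"dy":0,"dz":0,"roll":0,"fingers":0},
  {"dx":0,"dy":0,"dz":0,"roll":0,"fingers":0},
  {"dx":0,"dy":0,"dz":0,"roll":0,"fingers":0},
])

```text
time: 9.3
tool_pos: [0.5578, -0.107, 0.0576]
tcp_rot: [-2.655, 1.68, -0.001]
wrist_force: [0.1, 0.2, -0.1]
width: 1.0
```

```bash
python3 -c "
from h import *
st()"
```

```text
t 9.30 s,t,z [ 0.1751 -0.0611  0.0576] x ang err deg 1.81 F s,t,z [-0.2  0.2 -0.1] q [-0.23  0.23  1.99 -0.    0.92  2.47] w 1.0
```

>>> play_rows([
  {"dx":-0.03,"dy":0,"dz":0,"roll":0,"fingers":0},
  {"dx":-0.03,"dy":0,"dz":0,"roll":0,"fingers":0},
  {"dx":0,"dy":0,"dz":0,"roll":0,"fingers":0},
  {"dx":0,"dy":0,"dz":0,"roll":0,"fingers":0},
])

```text
time: 9.63
tool_pos: [0.5566, -0.1051, 0.0572]
tcp_rot: [2.654, -1.681, -0.0]
wrist_force: [-0.6, -0.4, -0.4]
width: 0.997
```

```bash
python3 -c "
from h import *
st()"
```

```text
t 9.63 s,t,z [ 0.1729 -0.0615  0.0572] x ang err deg 1.77 F s,t,z [ 0.1 -0.8 -0.4] q [-0.23  0.23  1.99 -0.    0.92  2.47] w 0.997
```

>>> play_rows([
  {"dx":-0.03,"dy":0,"dz":0,"roll":0,"fingers":0},
  {"dx":-0.03,"dy":0,"dz":0,"roll":0,"fingers":0},
  {"dx":0,"dy":0,"dz":0,"roll":0,"fingers":0},
  {"dx":0,"dy":0,"dz":0,"roll":0,"fingers":0},
])

```text
time: 9.97
tool_pos: [0.5558, -0.103, 0.0574]
tcp_rot: [2.654, -1.681, 0.001]
wrist_force: [1.0, -1.1, -0.5]
width: 1.002
```

```bash
python3 -c "
from h import *
st()
c=cam('wrist'); save({'pixels':c['pixels'][200:,100:420]},'pics/w8.png')"
```

```text
t 9.97 s,t,z [ 0.1707 -0.0614  0.0574] x ang err deg 1.78 F s,t,z [ 1.4  0.5 -0.5] q [-0.23  0.23  2.   -0.    0.92  2.47] w 1.002
```

View pics/w8.png

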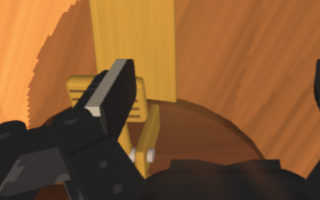

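The finger now overlaps the outer part of the pad, which is at about (115,90) in the crop. There is at most a very light touch at the rim (1.4 N). I'll press down in stages.

>>> play_rows([
  {"dx":0,"dy":0,"dz":0.1,"roll":0,"fingers":0},
  {"dx":0,"dy":0,"dz":0.1,"roll":0,"fingers":0},
  {"dx":0,"dy":0,"dz":0.1,"roll":0,"fingers":0},
  {"dx":0,"dy":0,"dz":0.1,"roll":0,"fingers":0},
  {"dx":0,"dy":0,"dz":0,"roll":0,"fingers":0},
  {"dx":0,"dy":0,"dz":0,"roll":0,"fingers":0},
])

```text
time: 10.52
tool_pos: [0.5569, -0.1041, 0.0422]
tcp_rot: [2.654, -1.681, 0.005]
wrist_force: [0.0, -5.9, 5.1]
width: 1.0
```

```bash
python3 -c "
from h import *
st()"
```

```text
t 10.52 s,t,z [ 0.1721 -0.0608  0.0422] x ang err deg 1.78 F s,t,z [ 5.4 -2.3  5.1] q [-0.23  0.25  2.   -0.    0.89  2.47] w 1.0
```

>>> play_rows([
  {"dx":0,"dy":0,"dz":0.1,"roll":0,"fingers":0},
  {"dx":0,"dy":0,"dz":0.1,"roll":0,"fingers":0},
  {"dx":0,"dy":0,"dz":0.05,"roll":0,"fingers":0},
  {"dx":0,"dy":0,"dz":0,"roll":0,"fingers":0},
  {"dx":0,"dy":0,"dz":0,"roll":0,"fingers":0},
])

```text
time: 10.93
tool_pos: [0.5565, -0.1038, 0.0314]
tcp_rot: [2.654, -1.681, 0.004]
wrist_force: [1.1, -3.0, 0.3]
width: 1.001
```

```bash
python3 -c "
from h import *
st()"
```

```text
t 10.93 s,t,z [ 0.1717 -0.061   0.0314] x ang err deg 1.76 F s,t,z [ 3.2 -0.2  0.3] q [-0.23  0.26  2.01 -0.    0.87  2.47] w 1.001
```

The vertical force has dropped to 0.3 N, so the finger may have slipped off. I'll check the pad height.

```bash
cat > pad.py <<'E'
from h import *
c=cam('wrist'); st(); W=pts(c); s=(W[...,:2]-A)@S; t=(W[...,:2]-A)@TT
h=cv2.cvtColor(c['pixels'],cv2.COLOR_RGB2HSV).astype(int)
m=(h[...,0]>=15)&(h[...,0]<40)&(h[...,1]>90)&(abs(t)<.024)&(s>.125)&(s<.168)&(W[...,2]>.025)&(W[...,2]<.08)
for a in np.arange(.125,.168,.005):
    k=m&(s>=a)&(s<a+.005)
    if k.sum()>8: print(a.round(3),k.sum(),'z',np.percentile(W[k][:,2],[10,50,90]).round(4),'t',np.percentile(t[k],[1,99]).round(3))
E
python3 pad.py
```

```text
t 10.98 s,t,z [ 0.1713 -0.0611  0.0312] x ang err deg 1.76 F s,t,z [3.9 0.6 0. ] q [-0.23  0.26  2.01 -0.    0.87  2.47] w 1.001
0.13 71 z [0.046  0.0468 0.0477] t [-0.02  -0.009]
0.135 184 z [0.0449 0.0471 0.048 ] t [-0.02 -0.01]
0.14 164 z [0.0438 0.0464 0.0476] t [-0.02  -0.012]
0.145 134 z [0.0438 0.0458 0.047 ] t [-0.02   0.019]
0.15 199 z [0.0436 0.0454 0.0461] t [-0.02   0.019]
0.155 299 z [0.0429 0.045  0.0467] t [-0.02   0.019]
0.16 230 z [0.0401 0.043  0.0455] t [-0.02   0.018]
```

The pad top is at about 46 mm at r = 146 mm with no upward force, which matches the held angle of 0.31. I'll press a little further to make sure it caught, then lift and check again.

>>> play_rows([
  {"dx":0,"dy":0,"dz":0.06,"roll":0,"fingers":0},
  {"dx":0,"dy":0,"dz":0.06,"roll":0,"fingers":0},
  {"dx":0,"dy":0,"dz":0.03,"roll":0,"fingers":0},
  {"dx":0,"dy":0,"dz":0,"roll":0,"fingers":0},
  {"dx":0,"dy":0,"dz":0,"roll":0,"fingers":0},
])

```text
time: 11.4
tool_pos: [0.5563, -0.103, 0.0257]
tcp_rot: [-2.654, 1.68, -0.002]
wrist_force: [0.4, -4.1, 5.3]
width: 0.998
```

```bash
python3 pad.py
```

```text
t 11.45 s,t,z [ 0.1709 -0.0609  0.0258] x ang err deg 1.79 F s,t,z [ 4.  -2.   5.4] q [-0.23  0.27  2.01 -0.    0.86  2.47] w 0.999
0.13 78 z [0.0427 0.0438 0.0445] t [-0.02  -0.011]
0.135 204 z [0.0416 0.0437 0.0445] t [-0.02 -0.01]
0.14 180 z [0.0403 0.0426 0.0436] t [-0.02  -0.012]
0.145 141 z [0.0387 0.0414 0.0425] t [-0.02   0.019]
0.15 223 z [0.0384 0.0405 0.0413] t [-0.02   0.019]
0.155 356 z [0.0368 0.0397 0.0441] t [-0.02   0.019]
0.16 137 z [0.0356 0.0378 0.0395] t [-0.019  0.018]
```

Pad centre is now at 41.4 mm, which is the stop. Releasing up and outward.

>>> play_rows([
  {"dx":0.02,"dy":0,"dz":-0.1,"roll":0,"fingers":0},
  {"dx":0.05,"dy":0,"dz":-0.2,"roll":0,"fingers":0},
  {"dx":0.1,"dy":0,"dz":-0.3,"roll":0,"fingers":0},
  {"dx":0.3,"dy":0,"dz":-0.2,"roll":0,"fingers":0},
  {"dx":0.5,"dy":0,"dz":0,"roll":0,"fingers":0},
  {"dx":0.5,"dy":0,"dz":0,"roll":0,"fingers":0},
  {"dx":0.3,"dy":0,"dz":-0.5,"roll":0,"fingers":0},
  {"dx":0,"dy":0,"dz":-0.7,"roll":0,"fingers":0},
  {"dx":0,"dy":0,"dz":-0.7,"roll":0,"fingers":0},
  {"dx":0,"dy":0,"dz":-0.7,"roll":0,"fingers":0},
  {"dx":0,"dy":0,"dz":0,"roll":0,"fingers":0},
  {"dx":0,"dy":0,"dz":0,"roll":0,"fingers":0},
  {"dx":0,"dy":0,"dz":0,"roll":0,"fingers":0},
])

```text
time: 12.53
tool_pos: [0.5855, -0.167, 0.1613]
tcp_rot: [-2.654, 1.681, 0.001]
wrist_force: [0.5, -0.7, -1.0]
width: 1.001
```

```bash
python3 pad.py; python3 - <<'E'
from h import *
for n in('top','side','wrist'):
    c=cam(n); W=pts(c); s=(W[...,:2]-A)@S; t=(W[...,:2]-A)@TT
    k=(W[...,2]>.17)&(W[...,2]<.185)&(abs(t)<.035)&(abs(s-.125)<.03)
    if k.sum()>20: print(n,'knob t mid',np.percentile(t[k],[1,99]).mean().round(4),'s',np.percentile(s[k],[1,99]).mean().round(4))
    if n=='side': b=c
    if n=='top': a=c
save({'pixels':np.hstack([b['pixels'][100:,200:600],a['pixels'][100:,200:600]])},'pics/s9.png')
E
```

```text
t 12.58 s,t,z [ 0.2407 -0.0601  0.1602] x ang err deg 1.78 F s,t,z [-0.   0.3 -0.4] q [-0.32  0.19  1.82  0.    1.13  2.38] w 1.0
0.125 68 z [0.0457 0.0469 0.0479] t [-0.007  0.006]
0.13 106 z [0.0457 0.0466 0.0476] t [-0.019  0.019]
0.135 184 z [0.0458 0.0469 0.0478] t [-0.02   0.019]
0.14 196 z [0.0453 0.0464 0.0473] t [-0.02   0.019]
0.145 204 z [0.0449 0.0458 0.0467] t [-0.02   0.019]
0.15 213 z [0.0442 0.0452 0.0463] t [-0.02   0.019]
0.155 221 z [0.043  0.0446 0.0457] t [-0.02   0.019]
0.16 135 z [0.0398 0.0422 0.0442] t [-0.018  0.018]
top knob t mid -0.0062 s 0.1243
side knob t mid -0.0067 s 0.1235
```

View pics/s9.png

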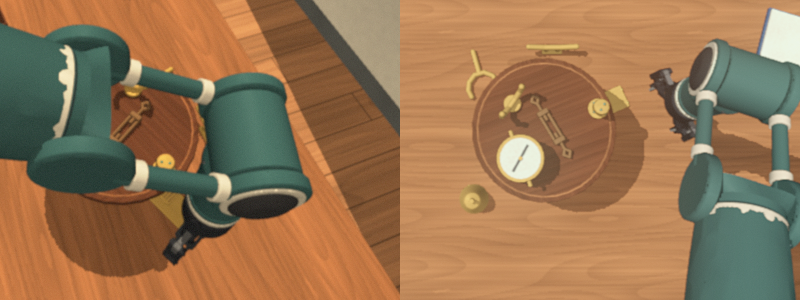

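The lever stays down by itself: the pad sits at 46 mm with the gripper clear. The knob is about 0.05 rad off the lever, and the loose goods are where they were. Handing in.

```bash
python3 -c "
from h import *
bot.finish_job(); st()"
```

```text
the job is handed in; nothing more can be done
the job is handed in; nothing more can be done
```

The turntable is locked by my last measurements, and I handed the job in at about 12.7 s of the 45 s allowed. The hand-in reports no verdict.

**What I did:**
- **Platter:** I gripped the knob, carried it round until it stood over the lever, and let go.
- **Lever:** The open gripper is too bulky to go under the rim with its closing line pointing at the axis. I turned it 90° and pressed with one open finger just outside the rim, on the few millimetres of pad that stick out.

**Last checks, with the gripper clear and touching nothing:**
- **Lever:** The pad stays down by itself at about 46 mm. It was 61 mm when up and about 41 mm when I pressed it to the stop, so the angle is about 0.31 rad and the pawl has caught.
- **Platter:** The knob is about 6 mm off the lever line, or about 0.05 rad, inside the 0.1 rad limit.
- **Loose goods:** The oarlock, bell and cleat look unmoved in the last top view. I checked them by eye and did not measure them.
- **Forces:** The largest wrist force I read was about 8 N.

**One disagreement:** The tool stood at about -1.16 rad when I released the knob, but the cameras then put the knob at about -1.21 rad. It probably slipped in the grip or moved on release. I left it because the pin still dropped into its notch.

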